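# Ease the long spatula out of the barred utensil tray

## Robot

A 7-joint arm with a two-finger parallel gripper is mounted at the origin on the work surface. World frame = base frame: x ahead of the robot, y to its left, z up, the work surface at z = 0. Lengths are in m, angles in rad, forces in N, time in s.
With the tool pointing down it reaches from about 0.4 to 0.85 m from the base axis. Payload 4.5 kg.
Tool frame: the origin (TCP) lies at the very end of the fingers, on their centre line; the grasp point (between the pads) lies 19 mm behind it (tcp_to_grasp is the z of the grasp point in the tool frame, in m); z points along the fingers, y is the line along which they close (so a half turn about z gives the same grasp; the last joint's range is limited). The gripper opens to 88 mm and grips with 3 to 60 N. Pads are 18 mm wide; open, the fingers measure 123 mm over their backs; the gripper's body (75 mm by 187 mm) begins 45 mm behind the grasp point.
Start: joints at [1.325, 0.689, -0.195, 1.565, 0.157, 0.902, -0.215], TCP at [0.173, -0.601, 0.239] pointing down, gripper open.
Joint ranges: [-3.01, 3.01], [-0.46, 2.08], [-1.47, 1.51], [0.13, 2.56], [-1, 4.14], [0.04, 2.09], [-2.66, 2.66]. Speed limits (rad/s): [2.57, 2.57, 3.14, 3.14, 3.14, 3.14, 3.14].

## Interface

Orientations are given as a unit quaternion [x, y, z, w].
In Python, from plant import * gives the robot as it stands. The module is installed in compiled form; this text tells all that it offers.
- The arm moves only by the shell command python3 -m jog 'ROWS' [OPENING] [FORCE]. ROWS is JSON, a list that holds one entry, the list of rows, each a list of 6 numbers: the shift along the tool's x, y, z in m, then the turn, a rotation vector about the tool's x, y, z in rad. In form: [[[dx, dy, dz, ax, ay, az], ...]]. A call has 1 to 12 rows; each row shifts and turns the commanded pose from where the row before left it, along the tool's axes as they then stand; what a row does not reach is not made up. A row lasts 1/8 s, in which the tool goes at most 62.5 mm and 10.7 degrees, less where a joint would pass 70% of its speed; a pose out of reach is approached as far as the arm can. A call with a gripper value outside its range is refused whole. OPENING is the finger opening in m, from 0 to 0.0881, set as the call begins (- or left out, the last holds). The fingers move at their own pace and stop on an object; FORCE is the grip in N (left out, the last holds). Time passes only in rows, so rows that do not move let the fingers close. It gives the time, the measured TCP pose, the force, the opening and the grip force at its end, in the units of the state.
- get_state(): the state, without advancing time (a new reading comes with each control period).
- snapshot(name): name is "side" or "top" or "wrist"; returns a dict with "frame" (384x512x3 uint8, red, green, blue), "mtx" (3x3 intrinsics, pixels), "xyz" and "orientation" of the camera in the world; the wrist camera has in their place "mount" (4x4, takes a point from camera to tool coordinates, whose origin is the TCP and whose axes are the flange's). Camera axes: x right, y down, z forward; pixel columns grow to the right and rows downward; lengths in m; the calibration is good to about 2 mm. A picture is of the moment at which its call begins: read the wrist's pose just before it. There is no depth.
- finish_job(): hands the job in; it is judged then, once.
The state is a dict: "clock": time; "q": joint angles; "qd": joint speeds; "joint_torque": joint torques, N m; "tool_pos": TCP position; "eef_rot": TCP orientation; "contact_force": force on the tool from outside, world axes, zero at the start; "moment": the same for the moment, N m; "opening": opening from 0.0 (shut) to 1.0 (fully open); "finger_force": force on a finger pad.
Only numpy, scipy, OpenCV 4.12 (cv2) and the standard library are available. Lean on these libraries where they do the work, as an engineer would, in place of code of your own. Each camera call takes 0.05 s, during which the arm holds its last target. There are 200 camera calls.

## Task

Fetch the longest of the three wooden spatulas from the utensil tray: it is longer than the opening between the steel bars, so grip it, slide it back under the bars, tilt it and bring it out diagonally, one end first, up through the opening of its bay, without forcing it hard against the tray. Finish while still holding it in the gripper, steady, with every part of it at least 5 cm above the bars and touching nothing else. Leave the other two spatulas where they lie and do not disturb the jug, the canister or the timer.

Things in the scene. Friction and masses are not known exactly. Their poses are not given: they have to be found in the camera images.
- spatula_long_mid (a point): Centre of the longest of three flat pale-wood spatulas, 290 mm long, at mid-length and mid-height of the handle. x axis: from handle to blade; z up. Starts flat on a bay floor, blade away from the robot. Handle: bar 22 mm wide, 18 thick, x = -145 to +60 mm. Blade: 65 wide, 6 thick, the last 95 mm, underside flush with the handle's. 88 g or so, balances within 15 mm of here.
- spatula_medium_mid (a point): Centre of the middle-sized of three flat pale-wood spatulas, 245 mm long, at mid-length and mid-height of the handle. x axis: from handle to blade; z up. Starts flat on a bay floor, blade away from the robot. Handle: bar 22 mm wide, 18 thick, x = -122.5 to +37.5 mm. Blade: 65 wide, 6 thick, the last 95 mm, underside flush with the handle's. 79 g or so, balances within 15 mm of here.
- spatula_short_mid (a point): Centre of the shortest of three flat pale-wood spatulas, 205 mm long, at mid-length and mid-height of the handle. x axis: from handle to blade; z up. Starts flat on a bay floor, blade away from the robot. Handle: bar 22 mm wide, 18 thick, x = -102.5 to +17.5 mm. Blade: 65 wide, 6 thick, the last 95 mm, underside flush with the handle's. 71 g or so, balances within 15 mm of here.
- spatula_long_blade_end (a point): Middle of the blade edge of the longest spatula, 145 mm in front of its centre along its x and 6 mm below it (mid-thickness of the blade).
- spatula_long_handle_end (a point): End of the handle of the longest spatula, 145 mm behind its centre along its x.
- tray_opening (a point): Middle of the fixed wooden utensil tray's opening, at the height of its bars, 70 mm above the counter. z up, x away from the robot along the bays, y across them. Three equal bays at y = -148, 0, +148 mm, each 140 mm wide inside, with 8 mm walls, 76 mm high. In every bay the opening between the bars is 170 mm long (x = -85 to +85). The tray is turned up to 15 degrees.
- tray_floor (a point): Top of the tray's floor under the middle of the opening, 8 mm above the counter, 62 mm below tray_opening, same axes. Inside, every bay runs from x = -225 mm (near end wall) to +175 mm (far end wall), so there is room to slide a spatula towards the robot under the near bars until its blade end comes out from under the far bars; then the blade can be raised while the handle end stays low.
- tray_near_bar (a point): Middle of the near edge bar of the opening, 88 mm before tray_opening along its x. Round steel bar 6 mm thick, along y across all bays, 67 to 73 mm above the counter. Three more like it at x = -123, -158, -193 mm.
- tray_far_bar (a point): Middle of the far edge bar of the opening, 88 mm beyond tray_opening along its x, same bar and height; two more like it at x = +123 and +158 mm. The blade ends of the two longer spatulas start beneath these bars.
- jug_center (a point): White ceramic jug, 110 mm wide, 180 mm tall, handle on one side, standing loose on the counter beside the tray; point half-way up its axis. Bystander.
- canister_center (a point): Glass canister with orange seal and wire clip latch, 100 mm across, 155 mm tall, loose, beside the tray; point half-way up its axis. Bystander.
- timer_center (a point): White plastic kitchen timer with a red dial, 72 mm across, 38 mm tall, loose, beside the tray; point on its axis 20 mm up. Bystander.

How it is judged:
On the way:
1. the longest spatula slants through the opening: one end raised above the bars, the other still below them (((height (world z) of spatula_long_blade_end above 0.078 m and height (world z) of spatula_long_handle_end below 0.062 m) or (height (world z) of spatula_long_handle_end above 0.078 m and height (world z) of spatula_long_blade_end below 0.062 m)) and x of spatula_long_mid in the frame of tray_opening between -0.2 and 0.2 m), for 0.1 s.
At the end, for the whole second after the job is handed in: The longest spatula is gripped by the fingers and still (under 3 cm/s), both its ends more than 120 mm above the counter (about 5 cm above the bars), touching neither the tray nor anything else; the other spatulas, jug, canister and timer are within 3 cm of where they began (height (world z) of each of spatula_long_blade_end, spatula_long_handle_end above 0.12 m and contact force between spatula_long and the fingers above 1 N and contact force between spatula_long and tray below 0.05 N and linear speed of spatula_long below 0.03 m/s and contact force between spatula_long and jug below 0.05 N and contact force between spatula_long and canister below 0.05 N and contact force between spatula_long and timer below 0.05 N and contact force between spatula_long and spatula_medium below 0.05 N and contact force between spatula_long and spatula_short below 0.05 N and distance of each of spatula_medium_mid, spatula_short_mid, jug_center, canister_center, timer_center from where it was at the start of the episode below 0.03 m); the arm keeps its last pose, push and grip.
It fails at once if another spatula is shifted by more than 3 cm (distance of any of spatula_medium_mid, spatula_short_mid from where it was at the start of the episode above 0.03 m).
It fails at once if the jug, canister or timer is shifted by more than 3 cm or knocked over (distance of any of jug_center, canister_center, timer_center from where it was at the start of the episode above 0.03 m).
It fails at once if the long spatula is forced against the tray with more than 40 N (contact force between spatula_long and tray above 40 N).
It also fails if it takes over 42 s, if anything falls off the work surface, if the arm or the gripper's body presses on something with over 40 N, if the wrist force passes 120 N, or if a joint passes its speed limit or range.

## Working session

There is one attempt and no reset: what is moved stays moved. The work goes in short steps, Python scripts to look and compute and a shell command to move; the robot and the scene stay as the last step left them, time stands still between calls to the robot, and variables do not carry over. Pictures are saved under pics/ and viewed, at most 10 in all, crops included, and the job is handed in when it is done.

```bash
mkdir -p pics; python3 - <<'E'
from plant import *
import cv2,numpy as np
s=get_state();print({k:np.round(v,4).tolist() for k,v in s.items()})
for n in("top","side"):
    c=snapshot(n);cv2.imwrite(f"pics/{n}1.png",c["frame"][:,:,::-1]);print(n,c["mtx"],c["xyz"],c["orientation"])
E
```

```text
{'clock': 0.0, 'q': [1.3248, 0.69, -0.1945, 1.5663, 0.1573, 0.9025, -0.2151], 'qd': [0.0018, 0.0015, 0.0009, -0.0011, 0.0013, -0.0001, 0.0004], 'joint_torque': [-0.0005, -52.7562, -1.267, -15.3431, -0.0527, 0.0067, 0.0002], 'tool_pos': [0.1724, -0.6001, 0.2379], 'eef_rot': [0.9902, 0.1395, -0.0002, -0.0009], 'contact_force': [0.0418, 0.6051, 0.1973], 'moment': [0.0033, 0.0243, -0.0028], 'finger_force': 0.0, 'opening': 0.9983}
top [[365.22556232   0.         256.95043336]
 [  0.         365.22556232 185.8740525 ]
 [  0.           0.           1.        ]] [ 0.43470595 -0.01041781  1.18384618] [ 0.71710697 -0.69586462  0.02848757 -0.0268046 ]
side [[386.06102412   0.         255.46846414]
 [  0.         386.06102412 187.89723828]
 [  0.           0.           1.        ]] [0.3518047  1.10423803 0.75437434] [-0.06236045  0.86562195 -0.49558984  0.03464852]
```

View pics/top1.png

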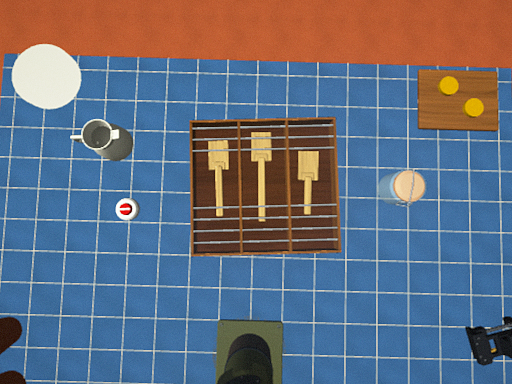

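View pics/side1.png

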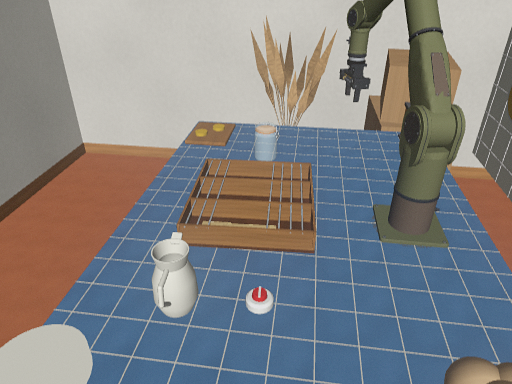

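The top view shows the tray with corners near (191,121), (337,118), (341,251) and (193,256). The longest spatula is in the middle bay, running from (261,132) to (262,221). The medium one is in the left bay and the short one in the right. The jug is at (110,140), the timer at (126,209) and the canister at (405,187).

```bash
cat > h.py <<'E'
from plant import *
import cv2,numpy as np
from scipy.spatial.transform import Rotation as R
def cam(n):
    s=get_state();c=snapshot(n);K=np.array(c["mtx"])
    if n=="wrist":
        T=np.eye(4);T[:3,:3]=R.from_quat(s["eef_rot"]).as_matrix();T[:3,3]=s["tool_pos"];T=T@np.array(c["mount"])
        return c["frame"],K,T[:3,3],T[:3,:3]
    return c["frame"],K,np.array(c["xyz"]),R.from_quat(c["orientation"]).as_matrix()
def ray(K,p,Rm,uv,z):
    d=Rm@np.linalg.solve(K,[uv[0],uv[1],1.]);return p+d*(z-p[2])/d[2]
def proj(K,p,Rm,X):
    v=K@(Rm.T@(np.array(X)-p));return v[:2]/v[2]
def crop(f,x0,y0,w,h,k,name):
    cv2.imwrite(name,cv2.resize(f[y0:y0+h,x0:x0+w,::-1],None,fx=k,fy=k,interpolation=cv2.INTER_CUBIC))
E
python3 - <<'E'
from h import *
f,K,p,Rm=cam("top")
for uv,z in[((191,121),.076),((337,118),.076),((341,251),.076),((193,256),.076),((261,132),.014),((262,221),.026)]:print(uv,ray(K,p,Rm,uv,z).round(4))
crop(f,180,105,175,165,3.5,"pics/crop1.png")
E
```

```text
(191, 121) [0.716  0.1975 0.076 ]
(337, 118) [ 0.7393 -0.2527  0.076 ]
(341, 251) [ 0.3331 -0.2699  0.076 ]
(193, 256) [0.3052 0.1734 0.076 ]
(261, 132) [ 0.7024 -0.0197  0.014 ]
(262, 221) [ 0.4148 -0.0311  0.026 ]
```

View pics/crop1.png

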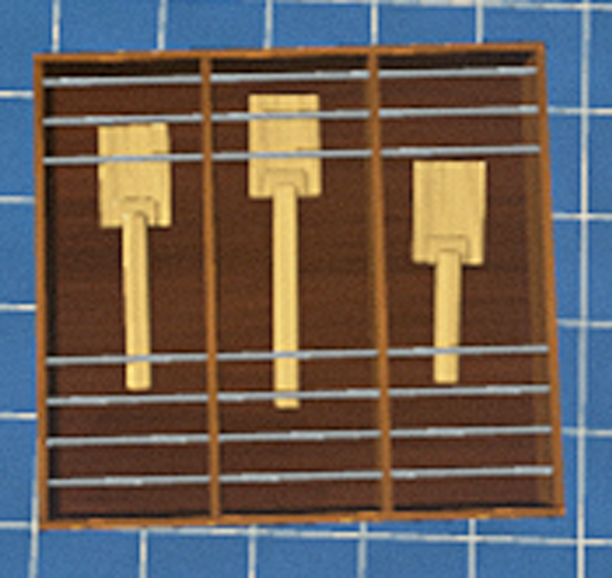

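The crop shows the near edge bar from (46,359) to (547,348) and the far edge bar from (45,160) to (540,149). The long spatula's blade end is at (284,95) and its handle end at (288,407).

```bash
python3 - <<'E'
from h import *
f,K,p,Rm=cam("top")
g=lambda u,v,z:ray(K,p,Rm,((u+.5)/3.5+180-.5,(v+.5)/3.5+105-.5),z)
n1,n2,f1,f2=g(46,359,.07),g(547,348,.07),g(45,160,.07),g(540,149,.07)
n=(n1+n2)/2;fa=(f1+f2)/2
yb=(n1-n2)+(f1-f2);print("bars",n1,n2,f1,f2,"yaw",np.degrees(np.arctan2(-yb[0],yb[1])))
# wall tops between bays, z .076
w=[g(207,60,.076),g(214,518,.076),g(373,56,.076),g(388,513,.076)]
print("walls",np.round(w,4)); d=w[0]-w[1]+w[2]-w[3];yaw=np.arctan2(d[1],d[0]);print("yaw",np.degrees(yaw))
a=yaw;X=np.array([np.cos(a),np.sin(a),0])
c=np.mean(w,0);O=(n+fa)/2; print("gap",(fa-n)@X, O)
Y=np.array([-X[1],X[0],0]); print("y off walls centre",(c-O)@Y,"wall spacing",((w[0]+w[1]-w[2]-w[3])/2)@Y)
O2=O+Y*((c-O)@Y);print("opening",O2)
b,h=g(284,95,.014),g(288,407,.026);print("blade",b,"handle",h,"L",np.linalg.norm(b-h),"dir",np.degrees(np.arctan2(b[1]-h[1],b[0]-h[0])))
for q in(b,h):print("tray xy",(q-O2)@X,(q-O2)@Y)
E
```

```text
bars [0.45102241 0.18147152 0.07      ] [ 0.47366832 -0.25416803  0.07      ] [0.62573819 0.18998076 0.07      ] [ 0.64886583 -0.24570692  0.07      ] yaw 3.0071627522753115
walls [[ 0.7181  0.0502  0.076 ]
 [ 0.3193  0.0307  0.076 ]
 [ 0.7262 -0.096   0.076 ]
 [ 0.328  -0.1183  0.076 ]]
yaw 3.0013211507969233
gap 0.17516093274703293 [ 0.54982369 -0.03210567  0.07      ]
y off walls centre 0.00016273943195919014 wall spacing 0.14782218310923678
opening [ 0.54981517 -0.03194315  0.07      ]
blade [ 0.70308749 -0.01901467  0.014     ] handle [ 0.41502338 -0.03084217  0.026     ] L 0.2885564462429423 dir 2.3511626393825766
tray xy 0.15373900990325953 0.004885566892947644
tray xy -0.13454924894224618 0.008157031424733738
```

```bash
cat >> h.py <<'E'
def delta(P,yaw,pitch=0):
    "tool-frame shift and turn to TCP P, tool x along yaw (deg), far end raised by pitch (deg)"
    s=get_state();r=R.from_quat(s["eef_rot"]);t=R.from_euler("ZYX",[yaw,-pitch,0],degrees=True)*R.from_rotvec([np.pi,0,0])
    print("t",round(s["clock"],2),"pos",np.round(s["tool_pos"],4),"F",np.round(s["contact_force"],1),"shift",r.inv().apply(np.array(P)-s["tool_pos"]).round(4),"turn",(r.inv()*t).as_rotvec().round(4))
E
python3 -m jog '[[[0.0474,-0.0364,0,0,0,0],[0.0474,-0.0364,0,0,0,0],[0.0474,-0.0364,0,0,0,0],[0.0474,-0.0364,0,0,0,0],[0.0474,-0.0364,0,0,0,0],[0.0474,-0.0364,0,0,0,0],[0.0474,-0.0364,0,0,0,0],[0.0474,-0.0364,0,0,0,0],[0.0474,-0.0364,0,0,0,0],[0.0474,-0.0364,0,0,0,0],[0.0474,-0.0364,0,0,0,0],[0.0474,-0.0364,0,0,0,0]]]' 0.05 30
python3 -m jog '[[[0,0,0,0,0,0.12],[0,0,0,0,0,0.12],[0,0,0,0,0,0],[0,0,0,0,0,0]]]'
python3 - <<'E'
from h import *
delta([0.599,-0.0233,0.13],2.35)
f,K,p,Rm=cam("wrist")
for X in([.7031,-.019,.014],[.415,-.0308,.026],[.599,-.0233,.026]):print(proj(K,p,Rm,X))
cv2.imwrite("pics/w1.png",f[:,:,::-1])
E
```

```text
clock: 1.7
tool_pos: [0.5996, -0.0222, 0.2386]
eef_rot: [0.99, 0.139, -0.0, 0.0]
contact_force: [1.3, -0.9, 0.4]
opening: 0.564
finger_force: 0.0
clock: 2.2
tool_pos: [0.5985, -0.0239, 0.2386]
eef_rot: [1.0, 0.021, -0.0, 0.0]
contact_force: [0.3, -0.9, -0.7]
opening: 0.566
finger_force: 0.0
t 2.2 pos [ 0.5985 -0.0239  0.2386] F [ 0.3 -0.9 -0.7] shift [ 0.0005 -0.0006  0.1086] turn [0.0001 0.0002 0.0006]
[251.67382668  82.99120288]
[251.48057725 295.56486068]
[251.62772816 170.46110646]
```

View pics/w1.png

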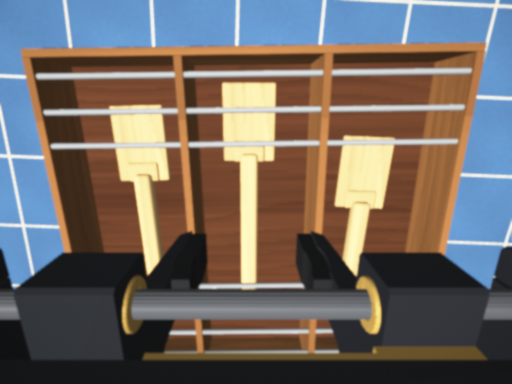

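The wrist view shows the long spatula's blade edge at (249,83), with its axis at column 249 against 252 predicted. So I shift the grip about 2 mm towards +y and descend.

```bash
python3 -m jog '[[[0,-0.0025,0.05,0,0,0],[0,0,0.05,0,0,0],[0,0,0.05,0,0,0],[0,0,0.035,0,0,0],[0,0,0.02,0,0,0],[0,0,0.01,0,0,0],[0,0,0.007,0,0,0],[0,0,0,0,0,0],[0,0,0,0,0,0]]]'
python3 - <<'E'
from h import *
delta([0.599,-0.0215,0.016],2.35)
E
```

```text
clock: 3.38
tool_pos: [0.5992, -0.0213, 0.0176]
eef_rot: [1.0, 0.02, 0.001, 0.0]
contact_force: [0.1, -0.8, -0.4]
opening: 0.567
finger_force: 0.0
t 3.38 pos [ 0.5992 -0.0213  0.0176] F [ 0.1 -0.8 -0.4] shift [-0.0003  0.0002  0.0016] turn [ 0.0001 -0.0016 -0.0012]
```

```bash
python3 -m jog '[[[0,0,0.002,0,0,0],[0,0,0,0,0,0]]]'
python3 -m jog '[[[0,0,0,0,0,0],[0,0,0,0,0,0],[0,0,0,0,0,0],[0,0,0,0,0,0],[0,0,0,0,0,0],[0,0,0,0,0,0]]]' 0.0 40
python3 -m jog '[[[0,0,-0.006,0,0,0],[0,0,-0.006,0,0,0],[0,0,0,0,0,0],[0,0,0,0,0,0]]]'
python3 - <<'E'
from h import *
delta([0.599,-0.0215,0.016],2.35)
f,K,p,Rm=cam("side");crop(f,170,140,160,120,4,"pics/s2.png")
E
```

```text
clock: 3.62
tool_pos: [0.5987, -0.0213, 0.0149]
eef_rot: [1.0, 0.02, 0.0, 0.0]
contact_force: [-0.3, 0.5, -0.4]
opening: 0.567
finger_force: 0.0
clock: 4.38
tool_pos: [0.5986, -0.0213, 0.0147]
eef_rot: [1.0, 0.02, 0.0, 0.0]
contact_force: [0.5, 0.8, 0.4]
opening: 0.244
finger_force: 40.0
clock: 4.88
tool_pos: [0.5986, -0.0213, 0.0268]
eef_rot: [1.0, 0.02, 0.0, 0.0]
contact_force: [0.2, -1.0, -1.4]
opening: 0.243
finger_force: 40.0
t 4.88 pos [ 0.5986 -0.0213  0.0268] F [ 0.2 -1.  -1.4] shift [0.0004 0.0002 0.0108] turn [ 0.0001 -0.0001 -0.0012]
```

View pics/s2.png

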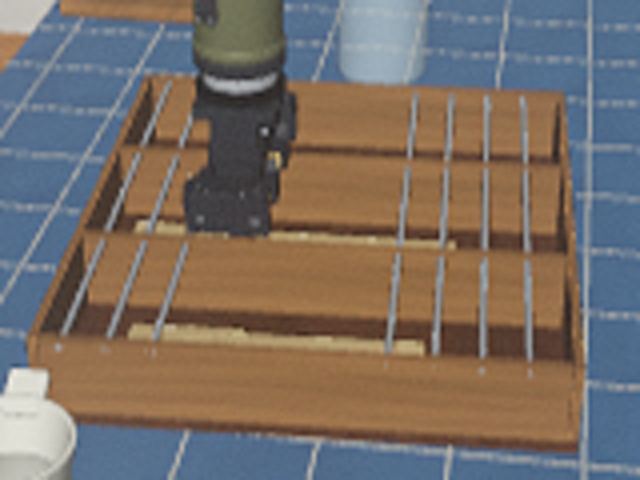

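The grip holds: the opening is about 21 mm on the 22 mm handle. Next I work out the extraction waypoints.

```bash
cat >> h.py <<'E'
def tgt(hx,zb,th,yaw=2.35):
    t=np.radians(th);x=hx+.1837*np.cos(t)-.0068*np.sin(t)
    a=np.radians(3.);h=np.radians(2.35)
    s0=(np.array([.5986,-.0213])-[.5498,-.0319])@[np.cos(a),np.sin(a)]
    P=np.array([.5986,-.0213])+(x-s0)*np.array([np.cos(a),np.sin(a)])
    return [*P,zb+.1837*np.sin(t)+.0068*np.cos(t)]
def go(hx,zb,th): delta(tgt(hx,zb,th),2.35,th)
E
cat > w.py <<'E'
from h import *
import sys
go(*map(float,sys.argv[1:4]))
E
python3 w.py -0.214 0.020 0
python3 -c "
from h import *
for a in [(-.214,.02,0),(-.214,.015,5),(-.214,.012,9),(-.214,.012,13),(-.146,.0277,13),(-.146,.015,20),(-.052,.049,20),(-.052,.16,20)]: print(a,np.round(tgt(*a),4))"
```

```text
t 4.92 pos [ 0.5985 -0.0213  0.0267] F [-0.8  0.  -1.1] shift [-0.0795  0.001  -0.0001] turn [ 0.0001  0.0001 -0.0012]
(-0.214, 0.02, 0) [ 0.5191 -0.0255  0.0268]
(-0.214, 0.015, 5) [ 0.5178 -0.0255  0.0378]
(-0.214, 0.012, 9) [ 0.5158 -0.0256  0.0475]
(-0.214, 0.012, 13) [ 0.5129 -0.0258  0.0599]
(-0.146, 0.0277, 13) [ 0.5808 -0.0222  0.0756]
(-0.146, 0.015, 20) [ 0.5736 -0.0226  0.0842]
(-0.052, 0.049, 20) [ 0.6675 -0.0177  0.1182]
(-0.052, 0.16, 20) [ 0.6675 -0.0177  0.2292]
```

```bash
python3 -m jog '[[[-0.01,0,0,0,0,0],[-0.02,0,0,0,0,0],[-0.02,0.001,0,0,0,0],[-0.02,0,0,0,0,0],[-0.0095,0,0,0,0,0],[0,0,0,0,0,0],[0,0,0,0,0,0]]]'
python3 w.py -0.214 0.012 9
python3 - <<'E'
from h import *
f,K,p,Rm=cam("top");crop(f,180,105,175,165,3.5,"pics/t3.png")
E
```

```text
clock: 5.8
tool_pos: [0.5203, -0.0254, 0.0268]
eef_rot: [1.0, 0.02, 0.001, -0.0]
contact_force: [0.0, 0.9, -1.2]
opening: 0.244
finger_force: 40.0
t 5.8 pos [ 0.5203 -0.0254  0.0268] F [ 0.   0.9 -1.2] shift [-0.0045  0.0001 -0.0207] turn [ 1.000e-04  1.554e-01 -1.100e-03]
```

View pics/t3.png

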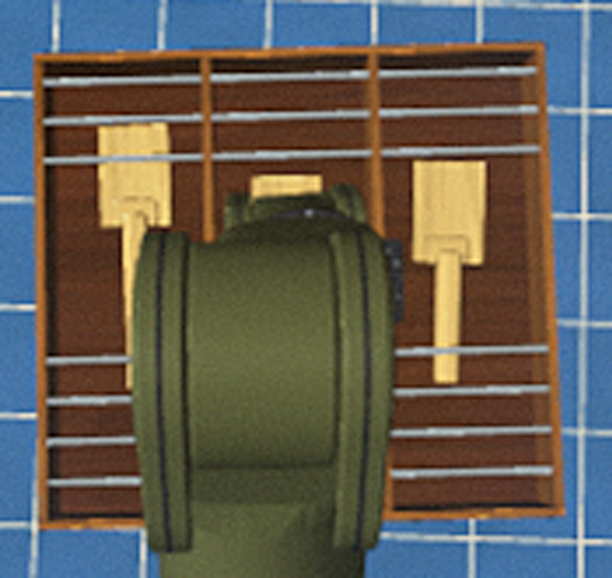

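The blade edge at row 175 is clear of the far edge bar at row 154. Now I tilt.

```bash
python3 -m jog '[[[-0.001,0,-0.006,0,0.04,0],[-0.001,0,-0.006,0,0.04,0],[-0.001,0,-0.005,0,0.04,0],[0,0,-0.0035,0,0.035,0],[0,0,0,0,0,0],[0,0,0,0,0,0]]]'
python3 w.py -0.214 0.012 13
```

```text
clock: 6.6
tool_pos: [0.521, -0.0265, 0.0498]
eef_rot: [0.998, 0.02, 0.06, -0.001]
contact_force: [-0.5, 0.5, -1.4]
opening: 0.247
finger_force: 40.0
t 6.6 pos [ 0.521  -0.0265  0.0498] F [-0.5  0.5 -1.4] shift [-0.0068 -0.001  -0.011 ] turn [ 0.0002  0.1073 -0.0016]
```

```bash
python3 -c "
from h import *
print(np.round(get_state()['q'],3))"
python3 -m jog '[[[-0.002,0,-0.003,0,0.03,0],[0,0,0,0,0,0],[0,0,0,0,0,0]]]'
python3 w.py -0.214 0.012 13
python3 -c "
from h import *
print(np.round(get_state()['q'],3))"
```

```text
[-0.02   0.86  -0.029  2.125  0.519  0.043 -2.086]
clock: 6.98
tool_pos: [0.5213, -0.0272, 0.053]
eef_rot: [0.998, 0.02, 0.064, -0.001]
contact_force: [0.9, 0.2, -0.9]
opening: 0.242
finger_force: 40.0
t 6.97 pos [ 0.5213 -0.0272  0.053 ] F [ 0.9  0.2 -0.9] shift [-0.0073 -0.0017 -0.008 ] turn [ 0.0009  0.0991 -0.0014]
[-0.011  0.853 -0.041  2.131  0.792  0.043 -2.357]
```

Joint 6 has reached its lower limit, so this wrist branch can't lean any further. I'll set the spatula down flat, turn the hand half round in free air so the wrist bends the other way, and regrip.

```bash
python3 w.py -0.212 0.014 0
```

```text
t 6.97 pos [ 0.5213 -0.0272  0.053 ] F [ 0.9  0.2 -0.9] shift [-0.0042 -0.0018  0.0319] turn [ 0.0007 -0.1278 -0.0015]
```

```bash
python3 -m jog '[[[-0.001,0,0.008,0,-0.035,0],[-0.001,-0.001,0.008,0,-0.035,0],[0,-0.001,0.008,0,-0.035,0],[0,0,0.008,0,-0.023,0],[0,0,0,0,0,0],[0,0,0,0,0,0]]]'
python3 w.py -0.212 0.0085 0
python3 -c "
from h import *
print(np.round(get_state()['q'],3))"
```

```text
clock: 7.72
tool_pos: [0.5212, -0.0253, 0.021]
eef_rot: [1.0, 0.02, -0.0, 0.0]
contact_force: [0.7, 0.2, -2.0]
opening: 0.241
finger_force: 40.0
t 7.72 pos [ 0.5212 -0.0253  0.021 ] F [ 0.7  0.2 -2. ] shift [-0.      0.0001  0.0057] turn [ 0.0008  0.0004 -0.0011]
[ 0.109  0.933 -0.248  2.005  0.749  0.295 -2.299]
```

```bash
python3 -m jog '[[[0,0,0.003,0,0,0],[0,0,0.0025,0,0,0],[0,0,0,0,0,0]]]'
python3 -m jog '[[[0,0,0,0,0,0],[0,0,0,0,0,0],[0,0,0,0,0,0]]]' 0.05
python3 -m jog '[[[0,0,-0.03,0,0,0],[0,0,-0.05,0,0,0],[0,0,-0.05,0,0,0],[0,0,-0.05,0,0,0],[0,0,0,0,0.1,0.15],[0,0,0,0,0,0.18],[0,0,0,0,0,0.18],[0,0,0,0,0,0.18],[0,0,0,0,0,0.18]]]'
python3 -c "
from h import *
s=get_state();print(np.round(s['q'],3),s['clock']);print(R.from_quat(s['eef_rot']).as_matrix().round(3))"
```

```text
clock: 8.1
tool_pos: [0.5213, -0.0252, 0.0154]
eef_rot: [1.0, 0.02, -0.0, 0.0]
contact_force: [-0.2, 0.1, 0.1]
opening: 0.242
finger_force: 40.0
clock: 8.48
tool_pos: [0.5216, -0.0253, 0.0156]
eef_rot: [1.0, 0.02, 0.0, 0.0]
contact_force: [0.0, -0.4, -0.1]
opening: 0.553
finger_force: 0.0
clock: 9.6
tool_pos: [0.5212, -0.0253, 0.1955]
eef_rot: [0.913, -0.406, 0.046, -0.019]
contact_force: [0.0, 0.6, -0.4]
opening: 0.564
finger_force: 0.0
[ 0.039  0.586 -0.132  2.017  0.191  0.451 -2.643] 9.6
[[ 0.667 -0.739  0.099]
 [-0.742 -0.67  -0.004]
 [ 0.069 -0.071 -0.995]]
```

```bash
python3 -m jog '[[[0,0,0,0,0,-0.18],[0,0,0,0,0,-0.18],[0,0,0,0,0,-0.18],[0,0,0,0,0,-0.18],[0,0,0,0,0,-0.18],[0,0,0,0,0,-0.18],[0,0,0,0,0,-0.18],[0,0,0,0,0,-0.18],[0,0,0,0,0,-0.18],[0,0,0,0,0,-0.18],[0,0,0,0,0,-0.18],[0,0,0,0,0,-0.18]]]' >/dev/null
python3 -m jog '[[[0,0,0,0,0,-0.186],[0,0,0,0,0,-0.186],[0,0,0,0,0,-0.186],[0,0,0,0,0,-0.186],[0,0,0,0,0,-0.186],[0,0,0,0,0,-0.186],[0,0,0,0,0,-0.186],[0,0,0,0,0,-0.186],[0,0,0,0,0,-0.186],[0,0,0,0,0,-0.186],[0,0,0,0,0,0]]]'
python3 -c "
from h import *
s=get_state();print(np.round(s['q'],3),s['clock']);print(R.from_quat(s['eef_rot']).as_matrix().round(3))"
```

```text
clock: 12.48
tool_pos: [0.5213, -0.0253, 0.1952]
eef_rot: [-0.023, 0.999, -0.003, 0.049]
contact_force: [0.0, 0.9, -0.1]
opening: 0.568
finger_force: 0.0
[ 0.613  0.842 -1.174  1.989  1.057  0.964  0.52 ] 12.475
[[-0.994 -0.045  0.099]
 [-0.046  0.999 -0.004]
 [-0.099 -0.009 -0.995]]
```

```bash
sed -i 's/delta(tgt(hx,zb,th),2.35,th)/delta(tgt(hx,zb,th),182.35,-th)/' h.py
python3 w.py -0.212 0.060 0
python3 - <<'E'
from h import *
f,K,p,Rm=cam("side");cv2.imwrite("pics/s4.png",f[:,:,::-1])
E
```

```text
t 12.47 pos [ 0.5213 -0.0253  0.1952] F [ 0.   0.9 -0.1] shift [0.0128 0.0011 0.1278] turn [-0.0083  0.0989  0.0049]
```

View pics/s4.png

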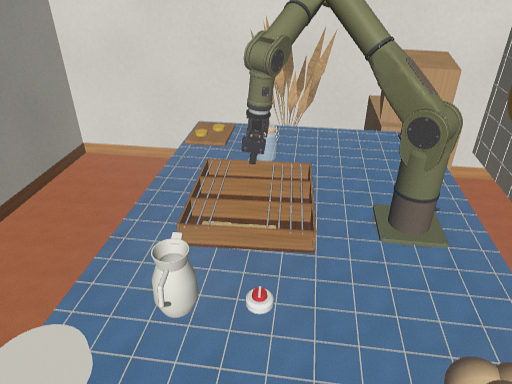

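The arm is clear of everything: the elbow is high and the jug at (173,280) and timer at (259,300) are untouched. Joint 6 now has plenty of range, so I descend and regrip.

```bash
python3 -m jog '[[[0,0,0,-0.008,0.05,0.005],[0,0,0,0,0.049,0],[0,0.0005,0.05,0,0,0],[0,0,0.05,0,0,0],[0,0,0.03,0,0,0],[0,0,0,0,0,0],[0,0,0,0,0,0]]]'
python3 w.py -0.212 0.008 0
python3 -c "
from h import *
print(np.round(get_state()['q'],3))"
```

```text
clock: 13.4
tool_pos: [0.5223, -0.0242, 0.0668]
eef_rot: [-0.021, 1.0, -0.0, 0.001]
contact_force: [-0.3, 0.2, -0.4]
opening: 0.567
finger_force: 0.0
t 13.4 pos [ 0.5223 -0.0242  0.0668] F [-0.3  0.2 -0.4] shift [ 0.0014 -0.0011  0.0519] turn [-0.0003  0.0023  0.0012]
[ 0.516  1.054 -1.016  1.977  1.22   0.906  0.424]
```

```bash
python3 -m jog '[[[0.001,-0.001,0.02,0,0.002,0],[0,0,0.02,0,0,0],[0,0,0.008,0,0,0],[0,0,0.0035,0,0,0],[0,0,0,0,0,0],[0,0,0,0,0,0]]]'
python3 -m jog '[[[0,0,0,0,0,0],[0,0,0,0,0,0],[0,0,0,0,0,0],[0,0,0,0,0,0],[0,0,0,0,0,0]]]' 0.0 40
python3 -m jog '[[[0,0,-0.004,0,0,0],[0,0,-0.004,0,0,0],[0,0,0,0,0,0]]]'
python3 w.py -0.214 0.012 5
```

```text
clock: 14.15
tool_pos: [0.521, -0.0256, 0.0147]
eef_rot: [-0.022, 1.0, -0.0, -0.0]
contact_force: [-0.3, -0.0, -0.5]
opening: 0.565
finger_force: 0.0
clock: 14.78
tool_pos: [0.5206, -0.0257, 0.0141]
eef_rot: [-0.022, 1.0, -0.0, -0.001]
contact_force: [-0.1, 0.2, 1.5]
opening: 0.248
finger_force: 40.0
clock: 15.15
tool_pos: [0.5208, -0.0258, 0.0224]
eef_rot: [-0.022, 1.0, -0.0, -0.0]
contact_force: [-1.1, -0.5, -0.4]
opening: 0.245
finger_force: 40.0
t 15.15 pos [ 0.5208 -0.0258  0.0224] F [-1.1 -0.5 -0.4] shift [ 0.003   0.0003 -0.0124] turn [-0.0006 -0.0881  0.0024]
```

```bash
python3 -m jog '[[[0.001,0,-0.006,0,-0.038,0],[0.001,0,-0.006,0,-0.038,0],[0.001,0,-0.006,0,-0.038,0.001],[0.001,0,-0.006,0,-0.038,0.001],[0,0,-0.0065,0,-0.038,0],[0,0,-0.0065,0,-0.037,0],[0,0,0,0,0,0],[0,0,0,0,0,0]]]'
python3 w.py -0.214 0.012 13
python3 -c "
from h import *
print(np.round(get_state()['q'],3))"
```

```text
clock: 16.15
tool_pos: [0.5134, -0.0261, 0.0584]
eef_rot: [-0.02, 0.993, 0.002, 0.112]
contact_force: [1.0, 0.4, -0.2]
opening: 0.247
finger_force: 40.0
t 16.15 pos [ 0.5134 -0.0261  0.0584] F [ 1.   0.4 -0.2] shift [ 0.0002  0.0004 -0.0016] turn [-0.0006 -0.0016  0.    ]
[ 0.528  1.044 -0.991  2.216  1.719  0.813 -0.065]
```

```bash
python3 -m jog '[[[0,0,-0.001,0,0,0],[-0.01,0,0,0,0,0],[-0.02,0,0,0,0,0],[-0.02,0,0,0,0,0],[-0.02,0,0,0,0,0],[0,0,0,0,0,0],[0,0,0,0,0,0]]]'
python3 w.py -0.146 0.017 19
python3 - <<'E'
from h import *
f,K,p,Rm=cam("side");crop(f,170,110,160,120,4,"pics/s5.png")
E
```

```text
clock: 17.02
tool_pos: [0.5799, -0.0233, 0.0747]
eef_rot: [-0.021, 0.994, 0.002, 0.112]
contact_force: [-0.4, 0.3, -1.2]
opening: 0.243
finger_force: 40.0
t 17.02 pos [ 0.5799 -0.0233  0.0747] F [-0.4  0.3 -1.2] shift [ 0.0031  0.001  -0.0094] turn [-0.0005 -0.1076  0.0009]
```

View pics/s5.png

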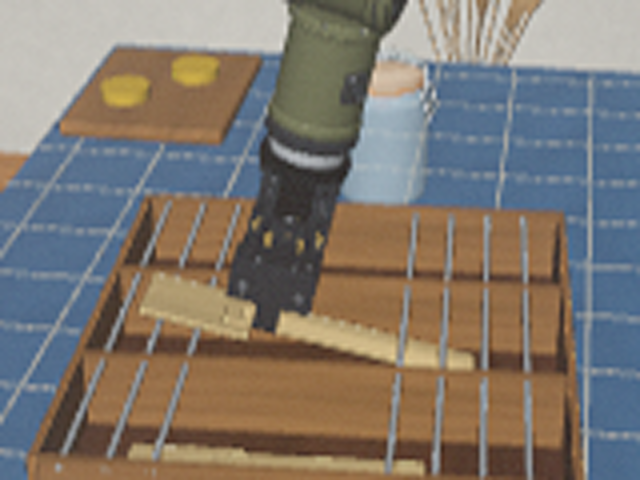

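The blade (150–250, 300) is now above the far bars while the handle end at (470,362) is still under the near bars, with no contact force. I'll tilt a little more and slide it out.

```bash
python3 -m jog '[[[0.001,0,-0.003,0,-0.036,0],[0.001,0,-0.003,0,-0.036,0],[0.001,0.001,-0.003,0,-0.036,0],[0,0,0,0,0,0],[-0.01,0,0,0,0,0],[-0.02,0,0,0,0,0],[-0.025,0,0,0,0,0],[-0.025,0,0,0,0,0],[-0.02,0,0,0,0,0],[-0.01,0,0,0,0,0],[0,0,0,0,0,0],[0,0,0,0,0,0]]]'
python3 w.py -0.045 0.16 10
python3 -c "
from h import *
print(np.round(get_state()['q'],3))"
```

```text
clock: 18.58
tool_pos: [0.6785, -0.0183, 0.1184]
eef_rot: [-0.021, 0.986, 0.003, 0.165]
contact_force: [-0.1, 0.4, -0.8]
opening: 0.244
finger_force: 40.0
t 18.57 pos [ 0.6785 -0.0183  0.1184] F [-0.1  0.4 -0.8] shift [-0.0313  0.0011 -0.074 ] turn [-0.0005  0.1573  0.0011]
[ 0.474  1.002 -0.966  1.814  1.426  0.772  0.377]
```

```bash
python3 -m jog '[[[-0.007,0,-0.02,0,0,0],[-0.011,0,-0.03,0,0,0],[-0.011,0,-0.03,0,0,0],[-0.007,0,-0.02,0,0,0],[0,0,0,0,0.04,0],[0,0,0,0,0.04,0],[0,0,0,0,0,0],[0,0,0,0,0,0],[0,0,0,0,0,0],[0,0,0,0,0,0]]]'
python3 w.py -0.045 0.16 10
python3 - <<'E'
from h import *
f,K,p,Rm=cam("side");crop(f,150,70,200,150,4,"pics/s6.png")
E
```

```text
clock: 19.82
tool_pos: [0.6807, -0.0181, 0.2253]
eef_rot: [-0.021, 0.992, 0.002, 0.126]
contact_force: [0.9, -0.7, -0.2]
opening: 0.243
finger_force: 40.0
t 19.82 pos [ 0.6807 -0.0181  0.2253] F [ 0.9 -0.7 -0.2] shift [0.0035 0.0012 0.0266] turn [-0.0006  0.0789  0.0007]
```

View pics/s6.png

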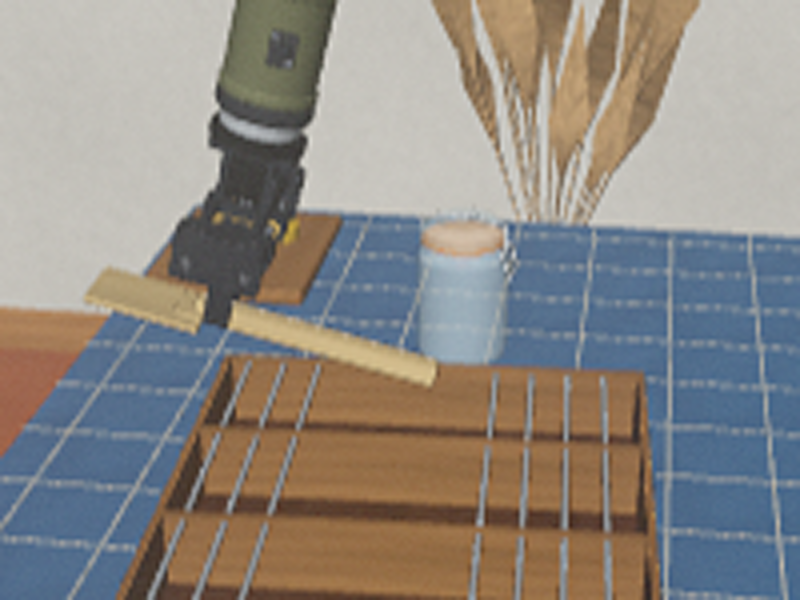

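The spatula hangs clear in the gripper. Its handle end (430,370) is at z ≈ 0.17 m and the arm is at rest, so I'm handing in.

```bash
python3 -m jog '[[[0,0,0,0,0,0],[0,0,0,0,0,0],[0,0,0,0,0,0],[0,0,0,0,0,0]]]'; python3 -c "
from plant import *
print(finish_job())"
```

```text
clock: 20.38
tool_pos: [0.6809, -0.0181, 0.2254]
eef_rot: [-0.021, 0.992, 0.002, 0.126]
contact_force: [0.8, -1.0, -1.6]
opening: 0.242
finger_force: 40.0
the job is handed in; nothing more can be done
None
```

I brought the longest spatula out blade first and handed the job in at 20.4 s with it held steady in the gripper, lowest end about 0.17 m above the counter; no verdict was returned, and the other items looked undisturbed wherever the pictures showed them.

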